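# Show the order of a skincare routine by pointing

### The job

A customer has just unpacked her skincare set and asks in which order to use it in the evening: show her by pointing with the fingertips held two or three centimetres above the top of each, first the cleanser (the pump bottle), then the serum (the dropper bottle), then the face cream (the wide, low jar), staying over each for about two seconds. The screw-cap bottle and the small pot are not part of the evening routine, so do not bring the fingertips down over those two. Touch, move or pick up nothing at all, and finish with the hand raised about a hand's length above the set.

Things in the scene. Friction and masses are not known exactly. Their poses are not given: they have to be found in the camera images.
- pump_top (a point): Pump bottle (cleanser): amber glass bottle 56 mm across with a paper label, 151 mm high in all, black pump with a round head 26 mm across and a spout that reaches 43 mm from the axis to one side. At yaw 0 the spout points along -x. It stands upright on the table, anywhere among the five, turned any way. Origin: centre of the very top, on the bottle's axis, so its height is the container's height; z up.
- dropper_top (a point): Dropper bottle (serum): slim amber glass bottle 43 mm across with a paper label, black collar 25 mm across and a narrow black bulb 18 mm across on top, 130 mm high in all. It stands upright on the table, anywhere among the five, turned any way. Origin: centre of the very top, on the bottle's axis, so its height is the container's height; z up.
- jar_top (a point): Wide jar (face cream): low amber glass jar with a paper label and a flat black lid 86 mm across, 62 mm high in all; the widest of the five. It stands upright on the table, anywhere among the five, turned any way. Origin: centre of the very top, on the jar's axis, so its height is the container's height; z up.
- toner_top (a point): Screw-cap bottle (not part of the routine): amber glass bottle 56 mm across with a paper label and a plain black cylindrical cap 32 mm across, 140 mm high in all, no spout and no bulb. It stands upright on the table, anywhere among the five, turned any way. Origin: centre of the very top, on the bottle's axis, so its height is the container's height; z up.
- pot_top (a point): Small pot (not part of the routine): amber glass pot with a flat black lid 51 mm across, 39 mm high in all; the same form as the wide jar but little more than half as wide and high. It stands upright on the table, anywhere among the five, turned any way. Origin: centre of the very top, on the pot's axis, so its height is the container's height; z up.
- mug_rim (a point): Grey mug, 82 mm across and 82 mm high, with a handle, standing loose on the table to the robot's left of the set. Origin: centre of the mouth.
- mailer: Opened cardboard mailer box that the set came in, to the robot's right of the set, fixed: 300 mm (x) by 220 mm (y), 70 mm high, with its lid leaning back towards -y up to 280 mm above the table. Origin: centre of the underside. The five containers stand at least 140 mm apart between their axes and their axes lie at least 90 mm from the box and the mug.

How it is judged:
By the outcome, as a careful person would: the job done as asked, in the order asked, and still so for the second after the job is handed in, with the robot touching nothing.
It also fails if it takes over 48 s, if anything falls off the work surface, if the arm or the gripper's body presses on something with over 40 N, if the wrist force passes 120 N, or if a joint passes its speed limit or range.

### The arm

A 6-joint arm with a two-finger parallel gripper is mounted at the origin on the work surface. World frame = base frame: x ahead of the robot, y to its left, z up, the work surface at z = 0. Lengths are in mm, angles in rad, forces in N, time in s.
With the tool pointing down it reaches from about 300 to 775 mm from the base axis. Payload 14.6 kg.
Tool frame: the origin (TCP) lies midway between the tips of the shut fingers; the grasp point (between the pads) lies manip.grasp_offset behind it (manip.grasp_offset is the distance from the TCP to the grasp point, in mm); z points along the fingers, y is the direction in which the jaws open and shut (so a half turn about z gives the same grasp; the last joint's range is limited). The gripper opens to 94 mm and grips with 3 to 60 N. Pads are 16 mm wide; open, the fingers measure 119 mm over their backs; the gripper's body (75 mm by 177 mm) begins 78 mm behind the grasp point.
Start: joints at [1.228, 0.3, 1.521, -0, 1.321, -0.067], TCP at [149.772, 529.205, 205.446] pointing down, gripper open.
Joint ranges: [-3.03, 3.03], [-0.79, 2.21], [0.23, 2.52], [-1.04, 4.18], [0, 3.07], [-2.55, 2.55]. Speed limits (rad/s): [2.22, 2.22, 2.57, 3.14, 3.14, 3.14].

### API

Orientations are given as [roll, pitch, yaw] about the fixed x, y, z axes, in that order (R = Rz(yaw) Ry(pitch) Rx(roll)).
In Python, from cell import monitor, vision, order, manip gives the robot as it stands.
- The arm moves only by the shell command python3 -m jog 'ROWS' [FORCE]. ROWS is JSON, a list of rows, each a list of 7 numbers: the shift along the tool's x, y, z in cm, then the turn, a rotation vector about the tool's x, y, z in rad, then the opening in per cent of the stroke, from 0 (shut) to 100 (fully open). In form: [[tx, ty, tz, rx, ry, rz, jaw], ...]. A call has 1 to 8 rows; each row shifts and turns the commanded pose from where the row before left it, along the tool's axes as they then stand; what a row does not reach is not made up. A row lasts 1/10 s, in which the tool goes at most 50 mm and 8.59 degrees, less where a joint would pass 70% of its speed; a pose out of reach is approached as far as the arm can. A call is refused whole if a number of a shift passes 5 or a number of a turn 0.15, either way. A call with a gripper value outside its range is refused whole. The fingers move at their own pace and stop on an object; FORCE is the grip in N (left out, the last holds). Time passes only in rows, so rows that do not move let the fingers close. It gives the time, the measured TCP pose, the force and the opening at its end, in the units of the state.
- monitor.read_state(): the state, without advancing time (a new reading comes with each control period).
- vision.camera(name): name is "side" or "top"; returns a dict with "color" (420x560x3 uint8, blue, green, red), "fx", "fy", "cx", "cy" (pixels), "cam_to_world" (4x4, takes a point from camera to world coordinates). Camera axes: x right, y down, z forward; pixel columns grow to the right and rows downward; lengths in mm; the calibration is good to about 2 mm. A picture is of the moment at which its call begins. There is no depth.
- order.sign_off(): hands the job in, once; it reports no verdict.
The state is a dict: "clock": time; "joints": joint angles; "qd": joint speeds; "effort": joint torques, N m; "eef_pos": TCP position; "eef_rot": TCP orientation; "wrist_force": force on the tool from outside, world axes, zero at the start; "moment": the same for the moment, N m; "finger_gap": finger opening in mm.
Only numpy, scipy, OpenCV 4.12 (cv2) and the standard library are available. Lean on these libraries where they do the work, as an engineer would, in place of code of your own. Each camera call takes 0.05 s, during which the arm holds its last target.

## Working session

There is one attempt and no reset: what is moved stays moved. The work goes in short steps, Python scripts to look and compute and a shell command to move; the robot and the scene stay as the last step left them, time stands still between calls to the robot, and variables do not carry over. Pictures are saved under pics/ and viewed, and the job is handed in when it is done.

```bash
ls; mkdir -p pics
python3 - <<'E'
from cell import monitor, vision, manip
import cv2, numpy as np
s=monitor.read_state(); print(s['clock'],s['eef_pos'],s['eef_rot'],s['finger_gap'],manip.grasp_offset)
for n in('top','side'):
    c=vision.camera(n); cv2.imwrite(f'pics/{n}0.png',c['color']); np.savez(f'{n}0.npz',**c)
    print(n,c['fx'],c['fy'],c['cx'],c['cy'],np.round(c['cam_to_world'],3).tolist())
E
```

```text
pics
0.0 [149.7061055  528.94643868 204.8558327 ] [-3.14037141e+00 -7.12322863e-05  2.86574728e+00] 94.1781846783376 18.8
top 528.624909521734 528.624909521734 278.25638248322986 215.19906689928894 [[-0.011, -0.991, 0.132, 330.721], [-1.0, 0.01, -0.001, -0.242], [-0.0, -0.132, -0.991, 1862.499], [0.0, 0.0, 0.0, 1.0]]
side 527.6331085518784 527.6331085518784 275.32661629270655 210.50372927944326 [[0.749, -0.452, 0.484, -167.318], [-0.662, -0.487, 0.57, -836.775], [-0.022, -0.747, -0.664, 1072.926], [0.0, 0.0, 0.0, 1.0]]
```

View pics/top0.png

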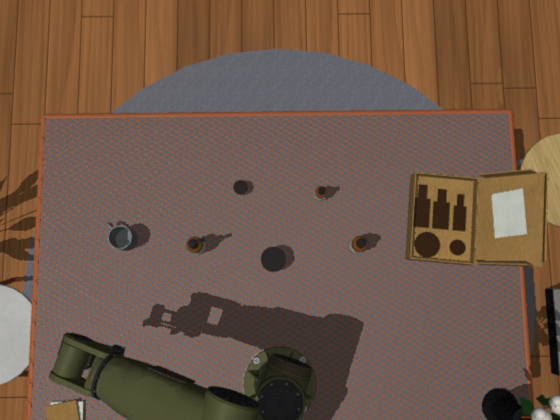

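View pics/side0.png

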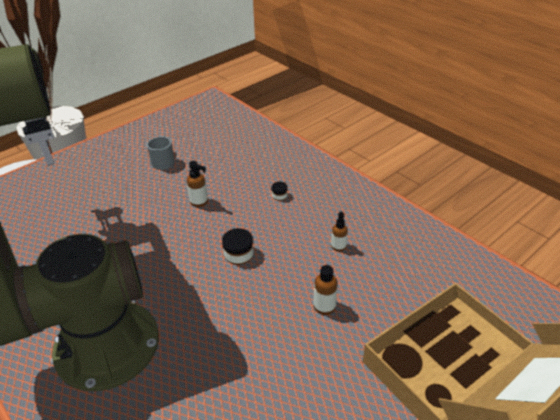

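The top view shows the pump bottle at about (195,244), the pot at (240,187), the dropper at (321,191), the wide jar at (273,259) and the screw-cap bottle at (360,243). The side view shows the same five at (196,170), (279,188), (340,218), (238,240) and (326,275). I'll zoom in to confirm and pick out the tops.

Run:
```python
import cv2, numpy as np
P={'pump':((195,244),(197,180)),'drop':((321,191),(340,228)),'jar':((273,259),(238,244)),'toner':((360,243),(326,285)),'pot':((240,187),(279,190))}
rows=[]
for i,n in enumerate(('top','side')):
    im=np.load(f'{n}0.npz')['color']; r=[]
    for k in P:
        u,v=P[k][i]; h=20 if i==0 else 26
        c=cv2.resize(im[v-h:v+h,u-h:u+h],(160,160),interpolation=cv2.INTER_NEAREST); c=cv2.convertScaleAbs(c,alpha=1.6); r.append(c)
    rows.append(np.hstack(r))
cv2.imwrite('pics/zoom.png',np.vstack(rows))
```

```text
(no output)
```

View pics/zoom.png

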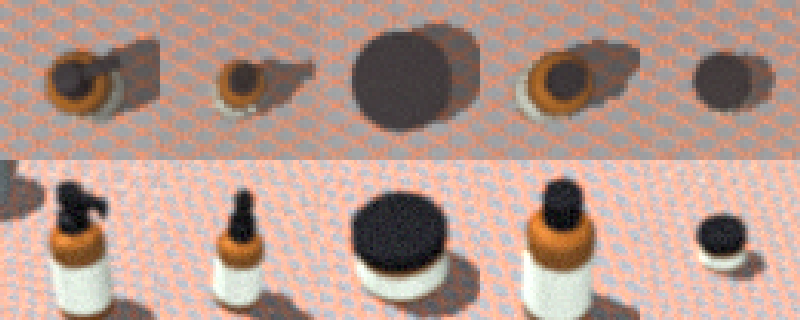

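```bash
cat > h.py <<'E'
import cv2, numpy as np
def ray(c,u,v):
    d=np.array([(u-c['cx'])/c['fx'],(v-c['cy'])/c['fy'],1.0]); T=c['cam_to_world']; d=T[:3,:3]@d
    return T[:3,3],d/np.linalg.norm(d)
def plane(c,u,v,z):
    o,d=ray(c,u,v); return o+d*(z-o[2])/d[2]
def tri(r1,r2):
    (o1,d1),(o2,d2)=r1,r2
    s=np.linalg.lstsq(np.c_[d1,-d2],o2-o1,rcond=None)[0]
    a,b=o1+s[0]*d1,o2+s[1]*d2; return (a+b)/2,np.linalg.norm(a-b)
def proj(c,p):
    T=np.linalg.inv(c['cam_to_world']); q=T[:3,:3]@np.array(p)+T[:3,3]
    return c['fx']*q[0]/q[2]+c['cx'],c['fy']*q[1]/q[2]+c['cy']
E
python3 - <<'E'
import cv2, numpy as np
from h import *
t=dict(np.load('top0.npz'));s=dict(np.load('side0.npz'))
P={'pump':((195,244),(197,180),151),'drop':((321,191),(340,228),130),'jar':((273,259),(238,244),62),'toner':((360,243),(326,285),140),'pot':((240,187),(279,190),39)}
for k,(a,b,H) in P.items():
    for n,c,(u,v),h in(('top',t,a,20),('side',s,b,26)):
        im=c['color'][v-h:v+h,u-h:u+h].astype(int)
        B,G,R=im[...,0],im[...,1],im[...,2]
        sat=im.max(2)-im.min(2)
        for nm,m in(('dark',(im.max(2)<(62 if n=='top' else 50))&(sat<22)),('amber',(R>G*1.45)&(G>B*1.3)&(R>70))):
            m=m.astype(np.uint8); N,l,st,ce=cv2.connectedComponentsWithStats(m,connectivity=4)
            if N<2: continue
            i=1+np.argmax(st[1:,4]); x,y,w,hh,ar=st[i]
            dt=cv2.distanceTransform(np.pad((l==i).astype(np.uint8),1),cv2.DIST_L2,5)
            print(k,n,nm,'bbox',x+u-h,y+v-h,w,hh,'area',ar,'cen',np.round(ce[i]+[u-h,v-h],1),'maxdt',round(dt.max(),1), np.round(np.argwhere(dt>dt.max()-.3).mean(0)[::-1]-1+[u-h,v-h],1))
E
```

```text
pump top dark bbox 188 237 20 12 area 112 cen [196.1 242.1] maxdt 4.2 [193.2 243.4]
pump top amber bbox 186 241 15 11 area 59 cen [193.3 247.6] maxdt 2.0 [194.2 249.8]
pump side dark bbox 190 161 15 17 area 151 cen [195.1 169.3] maxdt 4.4 [194.4 170.4]
pump side amber bbox 187 175 17 13 area 149 cen [194.9 181.1] maxdt 4.2 [191.5 181.5]
drop top dark bbox 319 187 6 7 area 38 cen [321.6 190.1] maxdt 3.0 [321.6 190.2]
drop top amber bbox 316 186 11 12 area 44 cen [319.5 192.6] maxdt 1.4 [318.4 193.9]
drop side dark bbox 337 212 7 16 area 84 cen [340.2 220.8] maxdt 4.0 [340. 223.]
drop side amber bbox 332 225 15 12 area 107 cen [339.1 230.9] maxdt 4.2 [338. 232.]
jar top dark bbox 261 246 29 26 area 513 cen [273.9 258.4] maxdt 11.8 [273.3 258.7]
jar top amber bbox 266 247 2 1 area 2 cen [266.5 247. ] maxdt 1.0 [266.5 247. ]
jar side dark bbox 223 229 29 25 area 611 cen [237.2 241.2] maxdt 12.8 [238.5 241. ]
jar side amber bbox 230 263 2 1 area 2 cen [230.5 263. ] maxdt 1.0 [230.5 263. ]
toner top dark bbox 357 238 10 10 area 72 cen [361.3 242.5] maxdt 4.2 [361.  242.5]
toner top amber bbox 352 236 15 15 area 91 cen [357.5 244.4] maxdt 2.2 [356.  245.9]
toner side dark bbox 321 266 12 16 area 163 cen [326.3 273.3] maxdt 6.0 [326.3 273.2]
toner side amber bbox 315 275 22 19 area 252 cen [324.9 284.9] maxdt 5.4 [323.3 286.3]
pot top dark bbox 234 181 15 14 area 159 cen [240.7 187. ] maxdt 7.0 [241. 187.]
pot top amber bbox 256 170 2 1 area 2 cen [256.5 170. ] maxdt 1.0 [256.5 170. ]
pot side dark bbox 272 182 15 13 area 151 cen [279.2 188. ] maxdt 6.4 [279. 188.]
```

Run:
```python
import numpy as np
from h import *
t=dict(np.load('top0.npz'));s=dict(np.load('side0.npz'))
P={'pump':((192.8,243.4),(193.8,164),151),'drop':((321.6,190.2),(340,214.3),130),'jar':((273.2,258.8),(237.3,238.3),62),'toner':((361.2,242.5),(326.4,270),140),'pot':((240.5,187),(279,187),39)}
for k,(a,b,H) in P.items():
    p=plane(t,*a,H); q,g=tri(ray(t,*a),ray(s,*b))
    print(k,'topplane',np.round(p[:2],1),'sideplane',np.round(plane(s,*b,H)[:2],1),'tri',np.round(q,1),'gap',round(g,1),'reproj side',np.round(proj(s,p),1))
print('mug',plane(t,121,237,82),'box corner',plane(t,408,263,70),plane(t,415,172,70))
```

```text
pump topplane [469.3 276.3] sideplane [465.5 271.1] tri [469.4 277.3 145.7] gap 0.6 reproj side [193.8 162.7]
drop topplane [ 643.8 -146.9] sideplane [ 636.3 -156.4] tri [ 646.  -148.   118.4] gap 0.3 reproj side [339.3 211.3]
jar topplane [421.1  16.9] sideplane [418.1  15.4] tri [420.5  17.4  59.1] gap 1.8 reproj side [237.8 237.5]
toner topplane [ 467.3 -271.6] sideplane [ 461.4 -276.6] tri [ 467.3 -272.4  132.3] gap 1.5 reproj side [326.6 267.6]
pot topplane [674.6 129.4] sideplane [667.8 124.6] tri [674.8 130.7  31.8] gap 2.8 reproj side [279.6 185.4]
mug [499.07698178 530.37834214  82.        ] box corner [ 401.7663486  -438.63975887   70.        ] [ 715.0636041  -476.30081876   70.        ]
```

```bash
python3 -m jog '[[-1,-0.4,-0.5,0,0,0,0],[-3,-1.2,-1,0,0,0,0],[-3.7,-1.5,-1,0,0,0,0],[-3.7,-1.5,-0.5,0,0,0,0],[-3.7,-1.5,0,0,0,0,0],[-3.7,-1.5,0,0,0,0,0],[-3.7,-1.5,0,0,0,0,0],[-3.7,-1.5,0,0,0,0,0]]'
```

```text
clock: 0.9
eef_pos: [374.4, 354.1, 235.9]
eef_rot: [3.141, 0.0, 2.866]
wrist_force: [-0.2, 1.0, 0.2]
finger_gap: 33.3
```

```bash
cat > d.py <<'E'
import sys,numpy as np
from cell import monitor
from scipy.spatial.transform import Rotation as R
s=monitor.read_state(); Rm=R.from_euler('xyz',s['eef_rot']).as_matrix()
print('clock',s['clock'],'pos',np.round(s['eef_pos'],1),'rot',np.round(s['eef_rot'],3),'gap',round(s['finger_gap'],1),'qd',np.round(np.abs(s['qd']).max(),3))
if len(sys.argv)>3: print('tool shift cm',np.round(Rm.T@(np.array(list(map(float,sys.argv[1:4])))-s['eef_pos'])/10,2))
E
python3 d.py 468.5 275.5 235
```

```text
clock 0.9 pos [374.4 354.1 235.9] rot [3.141 0.    2.866] gap 33.3 qd 0.766
tool shift cm [-11.2   -5.     0.09]
```

```bash
python3 -m jog '[[-3.7,-1.6,0,0,0,0,0],[-3.4,-1.5,0,0,0,0,0],[-2.6,-1.2,0,0,0,0,0],[-1.5,-0.7,0,0,0,0,0],[0,0,0,0,0,0,0],[0,0,0,0,0,0,0]]'; python3 d.py 468.5 275.5 176
```

```text
clock: 1.5
eef_pos: [466.7, 277.5, 235.5]
eef_rot: [3.142, -0.0, 2.866]
wrist_force: [-0.8, 0.3, -0.1]
finger_gap: 0.5
clock 1.5 pos [466.7 277.5 235.5] rot [ 3.142 -0.     2.866] gap 0.5 qd 0.022
tool shift cm [-0.23 -0.14  5.95]
```

```bash
python3 -m jog '[[-0.2,-0.1,0.6,0,0,0,0],[0,0,1.2,0,0,0,0],[0,0,1.2,0,0,0,0],[0,0,1,0,0,0,0],[0,0,0.6,0,0,0,0]]'
cat > look.py <<'E'
import sys,cv2,numpy as np
from cell import vision,monitor
from h import *
tag=sys.argv[1]; X=np.array(list(map(float,sys.argv[2:5]))); e=monitor.read_state()['eef_pos']; r=[]
for n in('top','side'):
    c=vision.camera(n); u,v=map(int,proj(c,X)); h=40
    print(n,'top pt',np.round(proj(c,X),1),'tcp',np.round(proj(c,e),1))
    r.append(cv2.resize(cv2.convertScaleAbs(c['color'][max(v-h,0):v+h,max(u-h,0):u+h],alpha=1.6),(400,400),interpolation=cv2.INTER_NEAREST))
cv2.imwrite(f'pics/{tag}.png',np.hstack(r))
E
python3 look.py pump1 468.5 275.5 151; python3 d.py 468.5 275.5 176
```

```text
clock: 2.0
eef_pos: [468.3, 275.7, 187.9]
eef_rot: [-3.141, -0.001, 2.866]
wrist_force: [1.2, 0.5, 0.2]
finger_gap: -0.1
top top pt [193.  243.6] tcp [191.1 242.8]
side top pt [193.8 162.9] tcp [192.1 152.6]
clock 2.1 pos [468.5 275.6 188.4] rot [-3.141e+00 -1.000e-03  2.866e+00] gap 0.7 qd 0.023
tool shift cm [-0.01 -0.01  1.24]
```

View pics/pump1.png

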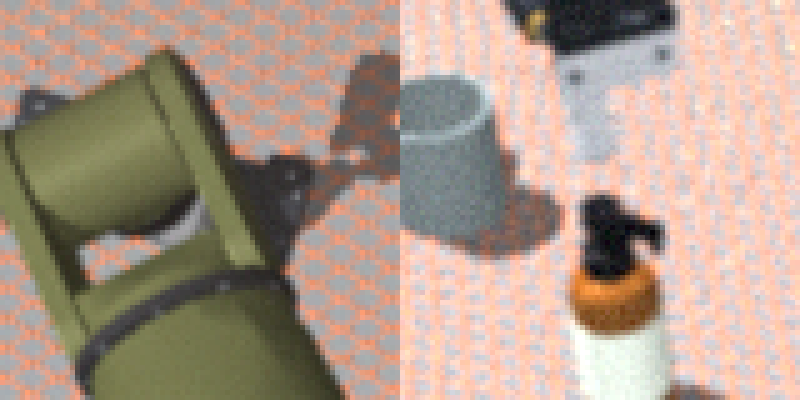

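The side view shows the shut fingertips at about (192.6,154), directly over the pump head at (193.8,164). The tip appears about 1.4 px below its projected point. That is the same small camera bias the container tops showed, so the positions agree. I'll lower 12 mm and hold.

```bash
python3 -m jog '[[0,0,0.5,0,0,0,0],[0,0,0.4,0,0,0,0],[0,0,0.3,0,0,0,0],[0,0,0,0,0,0,0],[0,0,0,0,0,0,0],[0,0,0,0,0,0,0],[0,0,0,0,0,0,0],[0,0,0,0,0,0,0]]'; python3 look.py pump2 468.5 275.5 151
```

```text
clock: 2.9
eef_pos: [468.8, 275.8, 177.6]
eef_rot: [3.141, 0.0, 2.866]
wrist_force: [0.9, -0.2, -0.1]
finger_gap: 0.4
top top pt [193.  243.6] tcp [191.6 242.9]
side top pt [193.8 162.9] tcp [192.7 155.5]
```

View pics/pump2.png

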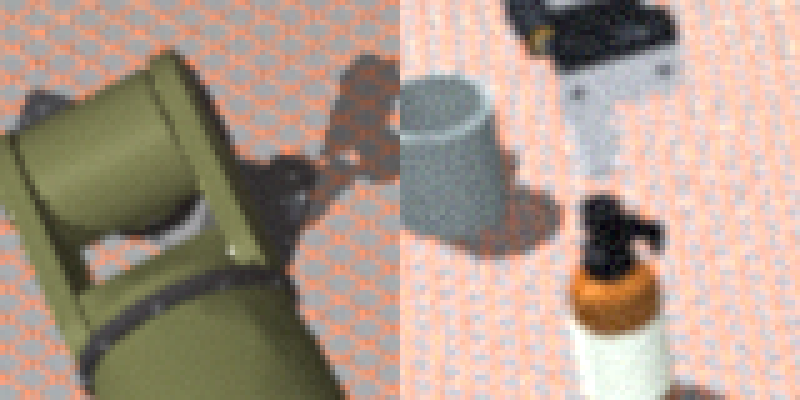

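The fingertips at (193,156) are just above the pump head, and nothing has moved. I'll hold here.

```bash
python3 -m jog '[[0,0,0,0,0,0,0],[0,0,0,0,0,0,0],[0,0,0,0,0,0,0],[0,0,0,0,0,0,0],[0,0,0,0,0,0,0],[0,0,0,0,0,0,0],[0,0,0,0,0,0,0],[0,0,0,0,0,0,0]]'; python3 -m jog '[[0,0,0,0,0,0,0],[0,0,0,0,0,0,0],[0,0,0,0,0,0,0],[0,0,0,0,0,0,0],[0,0,0,0,0,0,0],[0,0,0,0,0,0,0],[0,0,0,0,0,0,0],[0,0,0,0,0,0,0]]'; python3 d.py 643 -147.5 240
```

```text
clock: 3.8
eef_pos: [468.8, 275.7, 177.4]
eef_rot: [-3.142, 0.0, 2.866]
wrist_force: [0.5, -0.0, 0.6]
finger_gap: 0.3
clock: 4.6
eef_pos: [468.8, 275.8, 177.4]
eef_rot: [-3.142, 0.0, 2.866]
wrist_force: [-0.2, 0.6, 0.0]
finger_gap: 0.2
clock 4.6 pos [468.8 275.8 177.4] rot [-3.142  0.     2.866] gap 0.2 qd 0.002
tool shift cm [-28.29 -35.98  -6.26]
```

```bash
python3 -m jog '[[0,0,-0.7,0,0,0,0],[0,0,-1.5,0,0,0,0],[0,0,-1.8,0,0,0,0],[-0.5,-0.6,-1.5,0,0,0,0],[-1.5,-1.9,-0.8,0,0,0,0],[-2.3,-3,0,0,0,0,0],[-2.4,-3.1,0,0,0,0,0],[-2.4,-3.1,0,0,0,0,0]]'; python3 -m jog '[[-2.4,-3.1,0,0,0,0,0],[-2.4,-3.1,0,0,0,0,0],[-2.4,-3.1,0,0,0,0,0],[-2.4,-3.1,0,0,0,0,0],[-2.4,-3.1,0,0,0,0,0],[-2.4,-3.1,0,0,0,0,0],[-2.0,-2.5,0,0,0,0,0],[-1.3,-1.6,0,0,0,0,0]]';  python3 d.py 643 -147.5 240
```

```text
clock: 5.4
eef_pos: [524.9, 137.1, 241.2]
eef_rot: [3.141, 0.001, 2.866]
wrist_force: [0.8, 1.1, -0.2]
finger_gap: 0.9
clock: 6.2
eef_pos: [633.4, -130.5, 240.7]
eef_rot: [-3.141, 0.0, 2.864]
wrist_force: [0.5, -0.2, 0.4]
finger_gap: 0.4
clock 6.2 pos [ 633.4 -130.5  240.7] rot [-3.141  0.     2.864] gap 0.4 qd 0.392
tool shift cm [-1.39 -1.37  0.07]
```

```bash
python3 -m jog '[[-1.0,-1.0,0,0,0,0,0],[-0.4,-0.4,0.6,0,0,0,0],[0,0,1.5,0,0,0,0],[0,0,1.8,0,0,0,0],[0,0,1.8,0,0,0,0],[0,0,1.0,0,0,0,0],[0,0,0.5,0,0,0,0],[0,0,0,0,0,0,0]]'; python3 look.py drop1 643.5 -147 130; python3 d.py 643 -147.5 155
```

```text
clock: 7.0
eef_pos: [642.6, -145.3, 168.3]
eef_rot: [3.142, -0.0, 2.866]
wrist_force: [-0.0, -0.2, -0.2]
finger_gap: 0.6
top top pt [321.6 190.3] tcp [322.1 188.5]
side top pt [339.3 211.3] tcp [339.4 200.3]
clock 7.1 pos [ 642.9 -145.5  169.3] rot [3.142e+00 1.000e-03 2.866e+00] gap 0.4 qd 0.004
tool shift cm [-0.06 -0.19  1.43]
```

View pics/drop1.png

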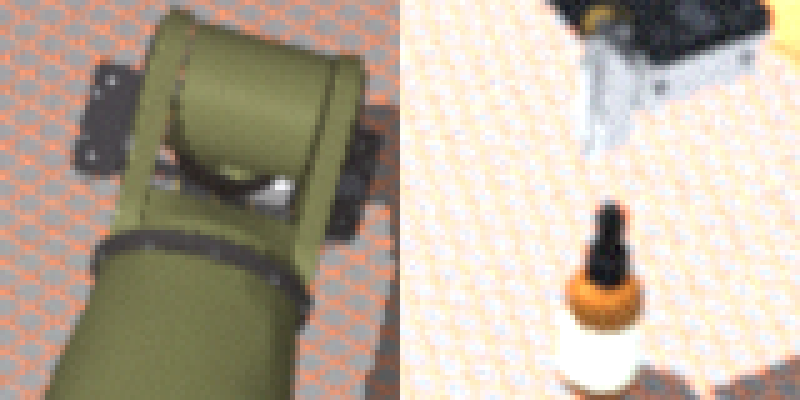

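The fingertips show at about (339.6,202), just above and about 1 px left of the bulb top at (340.7,212). The biases agree again. I'll nudge the tip 2–3 mm, lower it 14 mm and hold.

```bash
python3 -m jog '[[-0.1,-0.2,0.5,0,0,0,0],[0,0,0.5,0,0,0,0],[0,0,0.4,0,0,0,0],[0,0,0,0,0,0,0],[0,0,0,0,0,0,0],[0,0,0,0,0,0,0],[0,0,0,0,0,0,0],[0,0,0,0,0,0,0]]'; python3 look.py drop2 643.5 -147 130; python3 d.py 643.5 -147.5 155
```

```text
clock: 7.9
eef_pos: [643.2, -147.7, 154.6]
eef_rot: [3.142, 0.0, 2.866]
wrist_force: [0.2, 0.3, 1.0]
finger_gap: 0.3
top top pt [321.6 190.3] tcp [322.4 189. ]
side top pt [339.3 211.3] tcp [339.9 204.6]
clock 8.0 pos [ 643.1 -147.7  154.5] rot [3.142 0.    2.866] gap 0.3 qd 0.002
tool shift cm [-0.03  0.03 -0.05]
```

View pics/drop2.png

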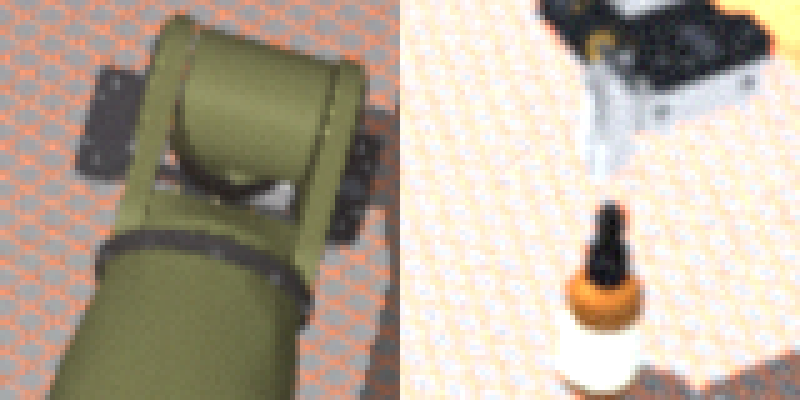

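The fingertips at (340,206) are clear above the bulb, with its top edge at row 211. I'll hold, then work out the jar move.

```bash
python3 -m jog '[[0,0,0,0,0,0,0],[0,0,0,0,0,0,0],[0,0,0,0,0,0,0],[0,0,0,0,0,0,0],[0,0,0,0,0,0,0],[0,0,0,0,0,0,0],[0,0,0,0,0,0,0],[0,0,0,0,0,0,0]]'; python3 -m jog '[[0,0,0,0,0,0,0],[0,0,0,0,0,0,0],[0,0,0,0,0,0,0],[0,0,0,0,0,0,0],[0,0,0,0,0,0,0],[0,0,0,0,0,0,0],[0,0,0,0,0,0,0],[0,0,0,0,0,0,0]]'; python3 d.py 421 17 200
```

```text
clock: 8.8
eef_pos: [643.1, -147.7, 154.5]
eef_rot: [-3.142, 0.0, 2.866]
wrist_force: [-0.3, 0.5, -0.0]
finger_gap: 0.5
clock: 9.6
eef_pos: [643.1, -147.7, 154.5]
eef_rot: [3.142, 0.0, 2.866]
wrist_force: [0.5, 0.8, -0.3]
finger_gap: 0.6
clock 9.6 pos [ 643.1 -147.7  154.5] rot [3.142 0.    2.866] gap 0.6 qd 0.001
tool shift cm [25.85  9.8  -4.55]
```

```bash
python3 -m jog '[[0,0,-0.8,0,0,0,0],[0,0,-1.5,0,0,0,0],[0,0,-1.5,0,0,0,0],[0.8,0.3,-0.7,0,0,0,0],[2,0.8,0,0,0,0,0],[3,1.1,0,0,0,0,0],[3.2,1.2,0,0,0,0,0],[3.2,1.2,0,0,0,0,0]]'; python3 -m jog '[[3.2,1.2,0,0,0,0,0],[3.2,1.2,0,0,0,0,0],[3,1.2,0,0,0,0,0],[2.4,0.9,0,0,0,0,0],[1.3,0.5,0,0,0,0,0],[0.5,0.2,0.5,0,0,0,0],[0,0,1.5,0,0,0,0],[0,0,1.5,0,0,0,0]]';  python3 d.py 421 17 100
```

```text
clock: 10.4
eef_pos: [536.7, -69.3, 199.9]
eef_rot: [3.141, 0.001, 2.866]
wrist_force: [0.6, -0.4, 1.1]
finger_gap: 0.6
clock: 11.2
eef_pos: [422.0, 16.6, 164.0]
eef_rot: [3.141, 0.001, 2.866]
wrist_force: [0.4, 1.1, -0.4]
finger_gap: 0.4
clock 11.2 pos [422.   16.6 164. ] rot [3.141e+00 1.000e-03 2.866e+00] gap 0.4 qd 0.366
tool shift cm [0.11 0.01 6.4 ]
```

```bash
python3 -m jog '[[0.1,0,1.5,0,0,0,0],[0,0,1.5,0,0,0,0],[0,0,1.4,0,0,0,0],[0,0,1.0,0,0,0,0],[0,0,0.6,0,0,0,0],[0,0,0,0,0,0,0]]';python3 look.py jar1 421 17 62; python3 d.py 421 17 87
```

```text
clock: 11.8
eef_pos: [420.5, 17.0, 103.9]
eef_rot: [-3.141, -0.001, 2.866]
wrist_force: [0.5, 0.0, -0.1]
finger_gap: 0.4
top top pt [273.2 258.8] tcp [273.  258.4]
side top pt [237.8 237.5] tcp [236.5 226.4]
clock 11.9 pos [420.8  17.1 104.8] rot [3.141 0.    2.866] gap 0.5 qd 0.008
tool shift cm [-0.02 -0.    1.78]
```

View pics/jar1.png

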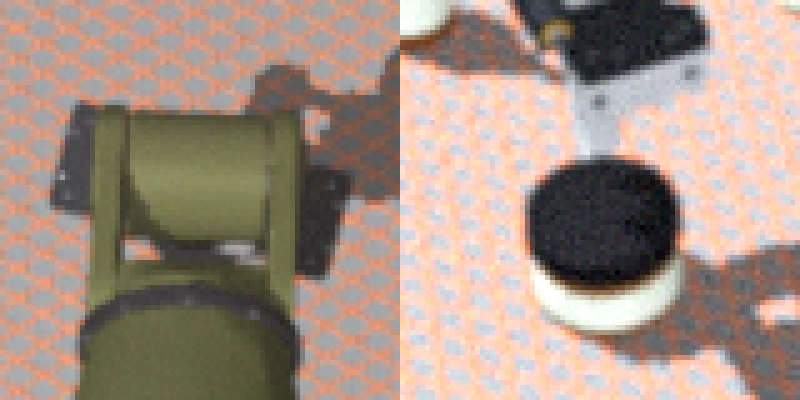

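The tip at (237,228) is centred over the lid, whose centre is at about (237.5,239). I'll lower 17 mm and hold.

```bash
python3 -m jog '[[0,0,0.6,0,0,0,0],[0,0,0.6,0,0,0,0],[0,0,0.5,0,0,0,0],[0,0,0,0,0,0,0],[0,0,0,0,0,0,0],[0,0,0,0,0,0,0],[0,0,0,0,0,0,0],[0,0,0,0,0,0,0]]';python3 look.py jar2 421 17 62; python3 d.py 421 17 87
```

```text
clock: 12.7
eef_pos: [420.6, 17.1, 87.6]
eef_rot: [3.142, 0.0, 2.866]
wrist_force: [-0.5, -0.7, 0.0]
finger_gap: 0.2
top top pt [273.2 258.8] tcp [273.1 258.6]
side top pt [237.8 237.5] tcp [237.  230.8]
clock 12.8 pos [420.6  17.1  87.5] rot [-3.142  0.     2.866] gap 0.5 qd 0.002
tool shift cm [-0.04  0.    0.05]
```

View pics/jar2.png

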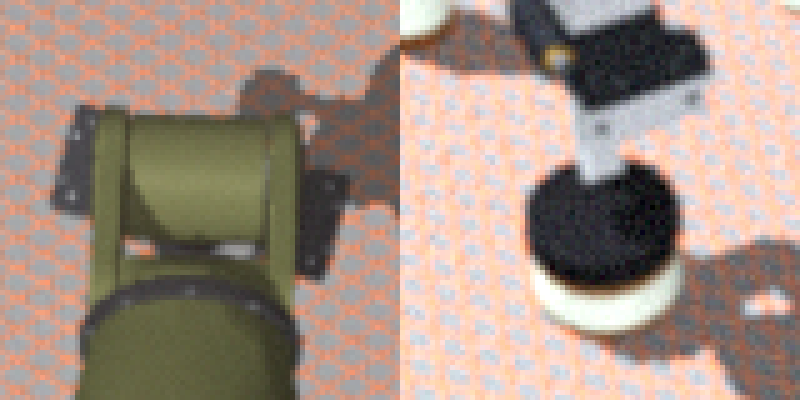

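The fingertip at (237,233) stands about 25 mm above the centre of the lid, not touching. I'll hold, then rise straight up.

```bash
python3 -m jog '[[0,0,0,0,0,0,0],[0,0,0,0,0,0,0],[0,0,0,0,0,0,0],[0,0,0,0,0,0,0],[0,0,0,0,0,0,0],[0,0,0,0,0,0,0],[0,0,0,0,0,0,0],[0,0,0,0,0,0,0]]'; python3 -m jog '[[0,0,0,0,0,0,0],[0,0,0,0,0,0,0],[0,0,0,0,0,0,0],[0,0,0,0,0,0,0],[0,0,0,0,0,0,0],[0,0,0,0,0,0,0],[0,0,0,0,0,0,0],[0,0,0,0,0,0,0]]';  python3 -m jog '[[0,0,-0.8,0,0,0,0],[0,0,-1.8,0,0,0,0],[0,0,-2.5,0,0,0,0],[0,0,-3,0,0,0,0],[0,0,-3,0,0,0,0],[0,0,-3,0,0,0,0],[0,0,-3,0,0,0,0],[0,0,-2.5,0,0,0,0]]'; python3 d.py 500 10 335
```

```text
clock: 13.6
eef_pos: [420.6, 17.1, 87.5]
eef_rot: [-3.142, 0.0, 2.866]
wrist_force: [0.4, 0.2, -0.1]
finger_gap: 0.3
clock: 14.4
eef_pos: [420.6, 17.1, 87.5]
eef_rot: [3.142, 0.0, 2.866]
wrist_force: [0.3, 0.5, 0.8]
finger_gap: 0.8
clock: 15.2
eef_pos: [420.4, 17.1, 285.8]
eef_rot: [3.141, 0.002, 2.866]
wrist_force: [0.4, 0.2, 0.1]
finger_gap: 0.4
clock 15.2 pos [420.4  17.1 285.8] rot [3.141e+00 2.000e-03 2.866e+00] gap 0.4 qd 0.56
tool shift cm [-7.86  1.48 -4.91]
```

```bash
python3 -m jog '[[-1.5,0.3,-2,0,0,0,0],[-2.2,0.4,-1.2,0,0,0,0],[-2,0.4,-0.7,0,0,0,0],[-1.3,0.2,-0.3,0,0,0,0],[-0.6,0.1,0,0,0,0,0],[0,0,0,0,0,0,0],[0,0,0,0,0,0,0],[0,0,0,0,0,0,0]]'; python3 d.py
python3 - <<'E'
from cell import vision
import cv2,numpy as np
r=[]
for n in('top','side'):
    c=vision.camera(n); o=np.load(f'{n}0.npz')['color']; r.append(cv2.resize(c['color'],(400,300)))
    if n=='side':
        for k,(u,v) in {'pump':(197,180),'drop':(340,228),'toner':(326,285),'pot':(279,190),'jar':(238,244)}.items():
            a=c['color'][v-22:v+22,u-14:u+14].astype(float);b=o[v-22:v+22,u-14:u+14].astype(float)
            print(k,np.abs(a-b).mean().round(1),cv2.phaseCorrelate(a.mean(2),b.mean(2)))
cv2.imwrite('pics/end.png',np.hstack(r))
E
```

```text
clock: 16.0
eef_pos: [497.0, 10.0, 325.6]
eef_rot: [3.142, 0.0, 2.866]
wrist_force: [0.6, -0.3, 0.4]
finger_gap: 0.3
clock 16.0 pos [497.   10.  325.6] rot [3.142 0.    2.866] gap 0.3 qd 0.002
pump 7.0 ((-0.0021767128211340747, 0.43499149647577084), 1.058824545222715)
drop 8.1 ((-0.10546209551351282, 0.5994897588839017), 1.0017942855684339)
toner 18.8 ((0.359327074238756, 0.6039158100486439), 0.733252341611495)
pot 7.2 ((-0.13747409378564512, 0.5904970073040943), 0.9793253947039462)
jar 6.0 ((-0.07908882848438026, 0.47721436159717356), 0.9806700367349321)
```

View pics/end.png

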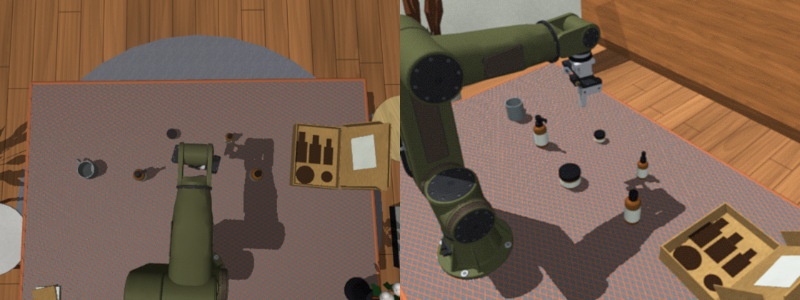

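The final pictures show all five containers where they were. The side-view shift is a uniform ~0.5 px for every item, and only the shading on the screw-cap bottle changed, because the arm now shadows it. The hand is 175 mm above the tallest bottle.

```bash
python3 -c "
from cell import order; print(order.sign_off())"
```

```text
the job is handed in; nothing more can be done
None
```

I pointed with the shut fingertips at the pump bottle, then the dropper bottle, then the wide jar, and handed the job in at about 16 s. The fingertips stayed about 25 mm above each top (26, 25 and 26 mm) for roughly two seconds each (about 2.0–2.4 s). They came down over neither the screw-cap bottle nor the small pot. The hand finished at z = 326 mm over the set, 175 mm above the tallest bottle.

- **Contact:** the wrist force readings after each move stayed near noise (1.2 N or less on any axis), and nothing moved in the pictures. All five containers show the same ~0.5 px shift in the side view. The screw-cap bottle's patch also changed because the arm shadowed it, so its comparison was weaker.
- **Heights that disagreed:** the two-view heights came out 3–12 mm below the stated ones, most for the dropper (118 against 130 mm). The fingertip showed the same downward offset of about 1.4 px in the side view, so I put it down to camera bias. I used the stated heights, which were the safer choice, so the gaps above depend on them.

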